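Seat the sample and start the scan touch-free

TASK

Push the round sample holder along the scanner's base plate with the fingers until it sits fully home against both locating pins; push it only, do not lift it. Then switch the chuck vacuum on by pointing straight down at the large touch-free sensor, fingertips two to three centimetres above the middle of its face, for at least two seconds, and after that start the scan by pointing at the small touch-free sensor in the same way. Do not touch either sensor box or the push-button box, leave everything else where it is, and finish with the hand well away from the small sensor.

Things in the scene. Friction and masses are not known exactly. Their poses are not given: they have to be found in the camera images.
- scanner: Flatness scanner, fixed. Dark base plate 260 x 360 x 20 mm on the table; origin under its centre at table height, z up. Towards its +y end stand the two locating pins: steel, 12 mm diameter, 14 mm tall above the plate, axes at x = -36 and +36 mm, y = +86 mm. Behind them is the bridge. From y = -180 mm to the pins the plate is clear but for the holder and the ring gauge.
- bridge (a point): Middle of the scanner's bridge beam, 205 mm above the table at scanner y = +155 mm; axes as the scanner's. Beam 45 mm high along x on two 30 mm square posts at x = -110 and +110 mm, 238 mm tall; a motor at its -x end reaches x = -158 mm. A black optical head 50 mm wide hangs on the -y side, to y = +112 mm, its lowest point 148 mm above the table.
- nest (a point): Where the centre of the holder's underside is when it touches both pins: on the top of the base plate, at x = 0, y = +50 mm of the scanner; axes as the scanner's.
- holder: The round sample holder, loose: a plain aluminium disc of 90 mm diameter, 25 mm tall, about 0.4 kg, a dark wafer let flush into its top. It starts flat on the plate, 80 to 140 mm from the nest on its -y side and up to 20 mm to either side, and slides with friction (some 1 to 4 N). Origin at the centre of its underside, z up; its yaw is of no account.
- large_sensor_face (a point): Centre of the face of the large touch-free sensor, on top of its box, 48 mm above the table; z up. The sensor is a flat black disc of 54 mm diameter with a steel rim (62 mm over the rim), on a fixed grey box 80 x 80 x 45 mm. The three grey boxes swap places and are at least 100 mm apart, centre to centre.
- small_sensor_face (a point): Centre of the face of the small touch-free sensor, on top of its box, 48 mm above the table; z up. The sensor is a flat black disc of 24 mm diameter with a steel rim (32 mm over the rim), on a fixed grey box of the same size, 80 x 80 x 45 mm.
- large_sensor: The box of the large touch-free sensor, fixed, 80 x 80 x 45 mm; origin at the centre of its underside on the table. Not to be touched.
- small_sensor: The box of the small touch-free sensor, fixed, 80 x 80 x 45 mm; origin at the centre of its underside on the table. Not to be touched.
- button_box: The third grey box, fixed, 80 x 80 x 45 mm, with a raised black domed push button of 40 mm diameter whose top is 73 mm above the table; origin at the centre of its underside on the table. Not to be touched.
- jar: Bystander, loose: jar with a white cap, 48 mm diameter, 80 mm tall, among the boxes; origin at the centre of its underside.
- ring_gauge: Bystander, loose: steel ring of 30 mm diameter, 20 mm tall, standing on the base plate near its -y end, about x = +100 mm of the scanner; origin at the centre of its underside.
- dish: Bystander, loose: shallow clear dish, 90 mm diameter, 14 mm tall; origin at the centre of its underside.
- wrench: Bystander, loose: steel wrench 140 mm long lying flat; origin under its middle, x along its length.
- screwdriver: Bystander, loose: screwdriver 160 mm long lying flat; origin under its middle, x along its length.
- mouse: Bystander, loose: black computer mouse, about 80 x 60 x 33 mm; origin on its underside.
Things that resemble listed ones, but are neither listed nor needed, are in the scene too. Of the things like the holder, leave any that is red or yellow; of the rest the smaller one is meant.

How it is judged:
On the way, in this order (a step that is already met when the one before it is completed fails the run):
1. the sample holder rests home against both pins (centre within 5 mm of the nest) (horizontal distance between holder and nest below 0.005 m and z of holder in the frame of nest below 0.004 m and linear speed of holder below 0.01 m/s), for 0.2 s.
2. the hand points at the large sensor: grasp point within 25 mm of its centre sideways and 12 to 70 mm above its face, for 1.9 s (horizontal distance between the grasp point and large_sensor_face below 0.025 m and z of the grasp point in the frame of large_sensor_face between 0.012 and 0.07 m), for 1.9 s.
3. the hand points at the small sensor: grasp point within 25 mm of its centre sideways and 12 to 70 mm above its face, for 1.9 s (horizontal distance between the grasp point and small_sensor_face below 0.025 m and z of the grasp point in the frame of small_sensor_face between 0.012 and 0.07 m), for 1.9 s.
At the end, for the whole second after the job is handed in: The holder lies flat on the base plate, at rest, its centre within 5 mm of the nest; the grasp point is more than 120 mm from the small sensor's face; every bystander is within 15 mm of where it began (all of step 1 and distance between the grasp point and small_sensor_face above 0.12 m and distance of each of jar, ring_gauge, dish, wrench, screwdriver, mouse from where it was at the start of the episode below 0.015 m); the robot touches nothing.
It fails at once if the sample holder is lifted more than 8 mm or tilted (z of holder in the frame of nest above 0.008 m or angle between holder's own z axis and vertical above 0.15 rad).
It fails at once if the robot touches a sensor box or the push-button box (contact force between any of large_sensor, small_sensor, button_box and the fingers above 0.3 N or contact force between any of large_sensor, small_sensor, button_box and the arm above 0.3 N).
It fails at once if a bystander is moved more than 15 mm (distance of any of jar, ring_gauge, dish, wrench, screwdriver, mouse from where it was at the start of the episode above 0.015 m).
It also fails if it takes over 62 s, if anything falls off the work surface, if the arm or the gripper's body presses on something with over 40 N, if the wrist force passes 120 N, or if a joint passes its speed limit or range.

ROBOT

A 7-joint arm with a two-finger parallel gripper is mounted at the origin on the work surface. World frame = base frame: x ahead of the robot, y to its left, z up, the work surface at z = 0. Lengths are in m, angles in rad, forces in N, time in s.
With the tool pointing down it reaches from about 0.4 to 0.85 m from the base axis. Payload 10.4 kg.
Tool frame: the origin (TCP) lies at the centre of the arm's flange, where the gripper is bolted on; the fingertips stand 182 mm ahead of it and the grasp point (between the pads) lies 164 mm ahead of it; z points along the fingers, y is the line along which they close (so a half turn about z gives the same grasp; the last joint's range is limited). The gripper opens to 87 mm and grips with 3 to 60 N. Pads are 19 mm wide; open, the fingers measure 117 mm over their backs; the gripper's body (75 mm by 190 mm) begins 51 mm behind the grasp point.
Start: joints at [1.141, 0.332, -0.065, 1.46, 0.022, 1.35, -0.088], TCP at [0.247, -0.574, 0.405] pointing down, gripper open.
Joint ranges: [-2.6, 2.6], [-0.5, 2.12], [-1.47, 1.34], [0.16, 2.42], [-1.27, 4.41], [0.06, 2.06], [-2.6, 2.6]. Speed limits (rad/s): [2.22, 2.22, 2.79, 2.79, 3.14, 3.14, 3.14].

INTERFACE

Orientations are given as a unit quaternion [x, y, z, w].
In Python, from bench import r, eyes, job gives the robot as it stands. The module is installed in compiled form; this text tells all that it offers.
- The arm moves only by the shell command python3 -m inch 'ROWS' [OPENING] [FORCE]. ROWS is JSON, a list of rows, each a list of 6 numbers: the shift along the tool's x, y, z normalised to -1 to 1, where 1 is 4 cm, then the turn, a rotation vector about the tool's x, y, z normalised to -1 to 1, where 1 is 0.12 rad. In form: [[x, y, z, wx, wy, wz], ...]. A call has exactly 5 rows; each row shifts and turns the commanded pose from where the row before left it, along the tool's axes as they then stand; what a row does not reach is not made up. A row lasts 1/12 s, in which the tool goes at most 41.7 mm and 7.16 degrees, less where a joint would pass 70% of its speed; a pose out of reach is approached as far as the arm can. A call with a number of a shift or a turn outside -1 to 1 is refused whole. A call with a gripper value outside its range is refused whole. OPENING is the gripper command: -1 is shut, 1 is fully open, values between are in proportion, set as the call begins (- or left out, the last holds). The fingers move at their own pace and stop on an object; FORCE is the grip in N (left out, the last holds). Time passes only in rows, so rows that do not move let the fingers close, or fill a call up. It gives the time, the measured TCP pose, the force, the opening and the grip force at its end, in the units of the state.
- r.read_state(): the state, without advancing time (a new reading comes with each control period).
- eyes.camera(name): name is "scene" or "top" or "wrist"; returns a dict with "pixels" (420x560x3 uint8, red, green, blue), "fx", "fy", "cx", "cy" (pixels), "extrinsics" (4x4, takes a point from camera to world coordinates). Camera axes: x right, y down, z forward; pixel columns grow to the right and rows downward; lengths in m; the calibration is good to about 2 mm. The wrist camera is an equidistant fisheye: a pixel r from the principal point sees the ray r / f radians off the axis. A picture is of the moment at which its call begins. There is no depth.
- job.close_job(): hands the job in; it is judged then, once.
The state is a dict: "time": time; "joint_positions": joint angles; "joint_vel": joint speeds; "joint_torque": joint torques, N m; "ee_pos": TCP position; "eef_rot": TCP orientation; "ft_force": force on the tool from outside, world axes, zero at the start; "torque": the same for the moment, N m; "width": finger opening in m; "grip_force": force on a finger pad.
Only numpy, scipy, OpenCV 4.12 (cv2) and the standard library are available. Lean on these libraries where they do the work, as an engineer would, in place of code of your own. Each camera call takes 0.05 s, during which the arm holds its last target. There are 200 camera calls.

## Working session

There is one attempt and no reset: what is moved stays moved. The work goes in short steps, Python scripts to look and compute and a shell command to move; the robot and the scene stay as the last step left them, time stands still between calls to the robot, and variables do not carry over. Pictures are saved under pics/ and viewed, at most 10 in all, crops included, and the job is handed in when it is done.

```bash
mkdir -p pics; python3 - <<'E'
from bench import r,eyes,job
import cv2,numpy as np
s=r.read_state();print(s)
for n in("scene","top"):
    c=eyes.camera(n);p=c["pixels"];cv2.imwrite(f"pics/{n}0.png",cv2.resize(p[:,:,::-1],(800,600),interpolation=cv2.INTER_CUBIC))
    np.savez(f"{n}0.npz",**c);print(n,c["fx"],c["fy"],c["cx"],c["cy"],np.round(c["extrinsics"],4).tolist())
E
```

```text
{'time': 0.0, 'joint_positions': array([ 1.14139724,  0.33286631, -0.06468872,  1.46092705,  0.02160893,
        1.34992077, -0.08851039]), 'joint_vel': array([-0.00127909, -0.00137011,  0.00087253, -0.00059726,  0.00042821,
       -0.00046552,  0.00040571]), 'joint_torque': array([ 5.04411992e-05, -6.23273706e+01,  2.43777141e-02, -3.89896524e+01,
       -6.13790774e-02,  3.98849894e-02,  7.92637388e-05]), 'ee_pos': array([ 0.24724212, -0.57387713,  0.40396402]), 'eef_rot': array([ 9.79385121e-01,  2.02000686e-01, -1.82550328e-04, -6.89107641e-04]), 'ft_force': array([-0.08936153, -0.06672487, -0.05426212]), 'torque': array([-0.05472484, -0.02148584,  0.00644939]), 'grip_force': 0.0, 'width': 0.08687318767343702}
scene 398.8423418286483 398.8423418286483 280.74693353551504 212.0119017826306 [[-0.7938, 0.4297, -0.4303, 1.031], [0.6081, 0.5691, -0.5535, 0.5773], [0.007, -0.7011, -0.713, 0.9149], [0.0, 0.0, 0.0, 1.0]]
top 382.99857468123435 382.99857468123435 282.3762230453138 210.42427412170983 [[0.0634, -0.9715, 0.2282, 0.351], [-0.998, -0.0624, 0.0115, 0.0039], [0.003, -0.2285, -0.9735, 1.0499], [0.0, 0.0, 0.0, 1.0]]
```

View pics/top0.png

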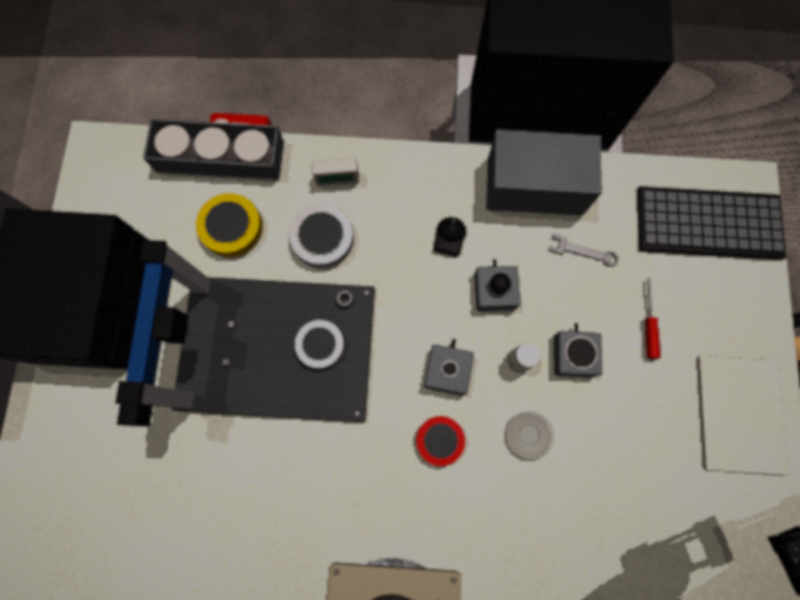

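View pics/scene0.png

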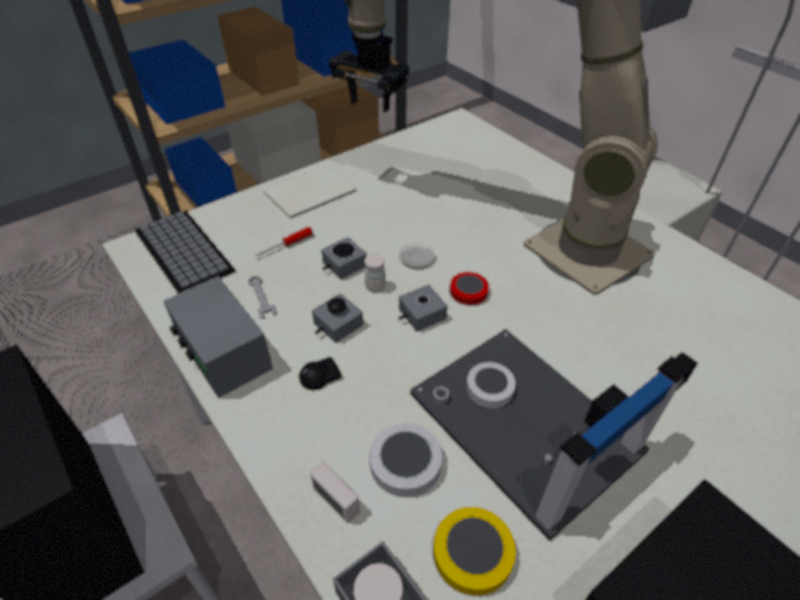

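The top view shows four discs like the holder: (319,344) white and small on the plate, (321,236) white and larger off the plate, (440,441) red and (229,224) yellow. The one at (319,344) fits: it isn't red or yellow, and it's the smaller white one, on the plate. I'll confirm it in a crop and look closely at the boxes: large sensor (580,352), small sensor (449,369), button (498,285).

```bash
python3 - <<'E'
import cv2,numpy as np
p=np.load("top0.npz")["pixels"][:,:,::-1]
a=p[190:300,115:275]; b=p[175:285,285:445]
for n,i in(("plate",a),("boxes",b)):
    i=cv2.resize(i,None,fx=5,fy=5,interpolation=cv2.INTER_CUBIC)
    cv2.imwrite(f"pics/{n}.png",cv2.convertScaleAbs(i,alpha=1.6,beta=10))
E
```

```text
(no output)
```

View pics/plate.png

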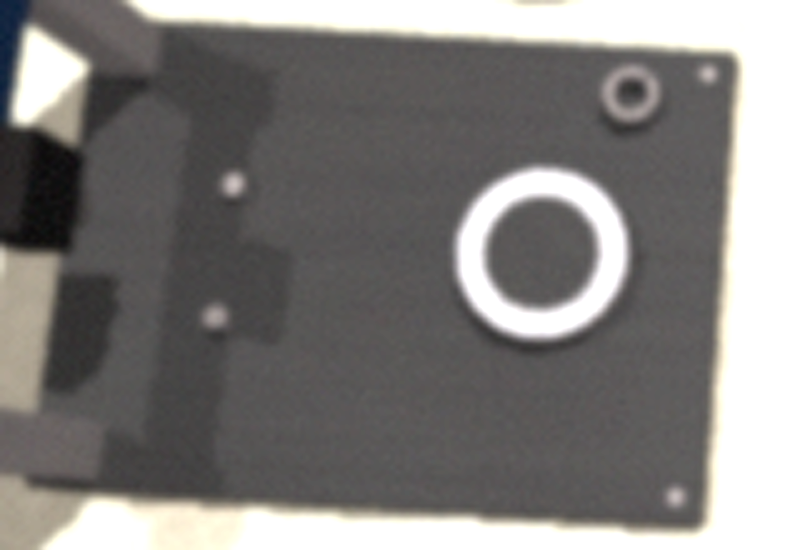

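View pics/boxes.png

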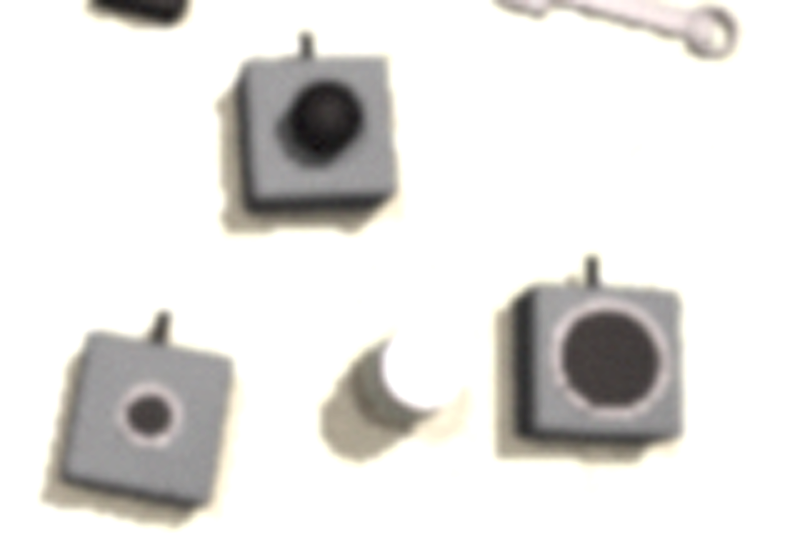

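The crop confirms the holder: the white ring at plate-crop (541,254) on the plate. The pins are at (233,184) and (215,316), and the ring gauge is at (631,95). In the boxes crop the small sensor is at (149,415), the large sensor at (611,359), the button at (328,115) and the jar at (422,370).

```bash
cat > h.py <<'E'
import numpy as np
def w(c,u,v,z):
    d=c["extrinsics"][:3,:3]@[(u-c["cx"])/c["fx"],(v-c["cy"])/c["fy"],1]
    o=c["extrinsics"][:3,3]; return o+d*(z-o[2])/d[2]
def scan(p1,p2): # p1 = +x pin, p2 = -x pin
    ex=(p1-p2)[:2];ex=ex/np.linalg.norm(ex);ey=np.array([-ex[1],ex[0]]);m=(p1+p2)[:2]/2
    return ex,ey,m-.036*ey
E
python3 - <<'E'
from h import *
np.set_printoptions(precision=4,suppress=True)
c=np.load("top0.npz");s=np.load("scene0.npz")
f=lambda u,v,z,o:w(c,(u+.5)/5-.5+o[0],(v+.5)/5-.5+o[1],z)
P=(115,190);B=(285,175)
p1=f(233,184,.034,P);p2=f(215,316,.034,P);H=f(541,254,.045,P);rg=f(631,95,.04,P)
ex,ey,n=scan(p1,p2);yaw=np.degrees(np.arctan2(ex[1],ex[0]))
print("pins",p1,p2,np.linalg.norm(p1-p2),"nest",n,"yaw",yaw)
print("screw yaw", f(708,74,.02,P)-f(676,497,.02,P))
for k,q in(("holder",H),("ring",rg)): d=q[:2]-n;print(k,q,"rel nest",d@ex,d@ey)
print("small",f(149,415,.048,B),"large",f(611,359,.048,B),"button",f(328,115,.072,B),"jar",f(422,370,.08,B))
g=lambda u,v,z:w(s,(u+.5)*.7-.5,(v+.5)*.7-.5,z)
print("scene: holder",g(491,383,.045),"small",g(423,300,.048),"large",g(344,250,.048))
E
```

```text
pins [0.5241 0.3391 0.034 ] [0.4527 0.339  0.034 ] 0.07138243975076389 nest [0.4885 0.303 ] yaw 0.10347286524277559
screw yaw [0.2302 0.0013 0.    ]
holder [0.4952 0.1679 0.045 ] rel nest 0.006499181462804948 -0.13513164938397082
ring [0.5856 0.1287 0.04  ] rel nest 0.09682944863829988 -0.1745538252347562
small [ 0.4649 -0.0757  0.048 ] large [ 0.5098 -0.3171  0.048 ] button [ 0.6265 -0.1613  0.072 ] jar [ 0.493  -0.2108  0.08  ]
scene: holder [0.4996 0.1715 0.045 ] small [ 0.465 -0.075  0.048] large [ 0.5089 -0.3154  0.048 ]
```

```bash
cat >> h.py <<'E'
from scipy.spatial.transform import Rotation as R
from bench import r
def plan(n,x,y,z,th=90):
    "n equal rows from the measured pose to TCP x,y,z, pointing down, tool x at th degrees"
    s=r.read_state();p=s["ee_pos"];q=R.from_quat(s["eef_rot"])
    T=R.from_euler("z",th,degrees=True)*R.from_euler("x",180,degrees=True)
    rv=(q.inv()*T).as_rotvec()/n; d=(np.array([x,y,z])-p)/n
    for i in range(n):
        print(np.round(np.r_[q.inv().apply(d)/.04,rv/.12],2).tolist(),end=",")
        q=q*R.from_rotvec(rv)
    print()
def st():
    s=r.read_state();q=R.from_quat(s["eef_rot"]).as_matrix()
    print("t",round(s["time"],2),"pos",np.round(s["ee_pos"],4),"th",round(np.degrees(np.arctan2(q[1,0],q[0,0])),2),"tilt",np.round(q[:2,2],4),"F",np.round(s["ft_force"],2),"w",round(s["width"],4),"j",np.round(s["joint_positions"],2))
E
python3 -c "
from h import *
plan(10,.42,-.25,.39)"
```

```text
[0.72, -0.57, 0.04, -0.0, -0.0, -0.97],[0.78, -0.49, 0.04, -0.0, -0.0, -0.97],[0.83, -0.39, 0.04, -0.0, -0.0, -0.97],[0.87, -0.29, 0.04, -0.0, -0.0, -0.97],[0.9, -0.19, 0.04, -0.0, -0.0, -0.97],[0.91, -0.08, 0.04, -0.0, -0.0, -0.97],[0.92, 0.02, 0.04, -0.0, -0.0, -0.97],[0.91, 0.13, 0.04, -0.0, -0.0, -0.97],[0.89, 0.23, 0.04, -0.0, -0.0, -0.97],[0.85, 0.33, 0.04, -0.0, -0.0, -0.97],
```

```bash
python3 -m inch '[[0.72,-0.57,0.04,0,0,-0.97],[0.78,-0.49,0.04,0,0,-0.97],[0.83,-0.39,0.04,0,0,-0.97],[0.87,-0.29,0.04,0,0,-0.97],[0.9,-0.19,0.04,0,0,-0.97]]' 0.15 20
python3 -c "
from h import *
st();plan(10,.45,-.15,.38)"
```

```text
time: 0.52
ee_pos: [0.3344, -0.4103, 0.3964]
eef_rot: [0.879, 0.477, -0.0, -0.0]
ft_force: [0.9, 0.2, -0.1]
width: 0.0615
grip_force: 0.0
t 0.52 pos [ 0.3344 -0.4103  0.3964] th 56.97 tilt [-0.0005  0.0002] F [ 0.88  0.21 -0.08] w 0.0615 j [ 1.02  0.14 -0.24  1.72  0.03  1.29  0.2 ]
[0.7, -0.11, 0.04, -0.0, -0.0, -0.48],[0.71, -0.07, 0.04, -0.0, -0.0, -0.48],[0.71, -0.03, 0.04, -0.0, -0.0, -0.48],[0.71, 0.01, 0.04, -0.0, -0.0, -0.48],[0.71, 0.05, 0.04, -0.0, -0.0, -0.48],[0.71, 0.09, 0.04, -0.0, -0.0, -0.48],[0.7, 0.13, 0.04, -0.0, -0.0, -0.48],[0.69, 0.17, 0.04, -0.0, -0.0, -0.48],[0.68, 0.21, 0.04, -0.0, -0.0, -0.48],[0.67, 0.25, 0.04, -0.0, -0.0, -0.48],
```

```bash
python3 -m inch '[[0.7,-0.11,0.04,0,0,-0.48],[0.71,-0.07,0.04,0,0,-0.48],[0.71,-0.03,0.04,0,0,-0.48],[0.71,0.01,0.04,0,0,-0.48],[0.71,0.05,0.04,0,0,-0.48]]' >/dev/null
python3 -m inch '[[0.71,0.09,0.04,0,0,-0.48],[0.7,0.13,0.04,0,0,-0.48],[0.69,0.17,0.04,0,0,-0.48],[0.68,0.21,0.04,0,0,-0.48],[0.67,0.25,0.04,0,0,-0.48]]' >/dev/null
python3 -c "
from h import *
st();plan(10,.495,.08,.33)"
```

```text
t 1.35 pos [ 0.4509 -0.1509  0.3805] th 89.81 tilt [-0.0003 -0.0001] F [ 0.66 -0.68 -0.11] w 0.0502 j [ 0.74  0.05 -0.52  1.85  0.03  1.25  0.21]
[0.58, 0.11, 0.13, -0.0, 0.0, -0.0],[0.58, 0.11, 0.13, -0.0, 0.0, -0.0],[0.58, 0.11, 0.13, -0.0, 0.0, -0.0],[0.58, 0.11, 0.13, -0.0, 0.0, -0.0],[0.58, 0.11, 0.13, -0.0, 0.0, -0.0],[0.58, 0.11, 0.13, -0.0, 0.0, -0.0],[0.58, 0.11, 0.13, -0.0, 0.0, -0.0],[0.58, 0.11, 0.13, -0.0, 0.0, -0.0],[0.58, 0.11, 0.13, -0.0, 0.0, -0.0],[0.58, 0.11, 0.13, -0.0, 0.0, -0.0],
```

```bash
python3 -m inch '[[0.6,0.11,0.13,0,0,0],[0.6,0.11,0.13,0,0,0],[0.6,0.11,0.13,0,0,0],[0.6,0.11,0.13,0,0,0],[0.6,0.11,0.13,0,0,0]]' >/dev/null
python3 -m inch '[[0.6,0.11,0.13,0,0,0],[0.6,0.11,0.13,0,0,0],[0.6,0.11,0.13,0,0,0],[0.6,0.11,0.13,0,0,0],[0.6,0.11,0.13,0,0,0]]' >/dev/null
python3 -c "
from h import *
st();plan(5,.496,.09,.23);
from bench import eyes
import cv2
c=eyes.camera('top');np.savez('top1.npz',**c);d=eyes.camera('scene')
cv2.imwrite('pics/t1.png',np.hstack([cv2.resize(c['pixels'][180:310,100:290,::-1],None,fx=2.1,fy=2.1),cv2.resize(d['pixels'][213:343,280:470,::-1],None,fx=2.1,fy=2.1)]))"
```

```text
t 2.18 pos [0.4961 0.0886 0.3283] th 89.64 tilt [-0.0003 -0.0002] F [0.48 0.46 0.07] w 0.0502 j [ 0.41  0.2  -0.74  1.84  0.15  1.16 -0.39]
[0.01, -0.0, 0.49, -0.0, 0.0, -0.01],[0.01, -0.0, 0.49, -0.0, 0.0, -0.01],[0.01, -0.0, 0.49, -0.0, 0.0, -0.01],[0.01, -0.0, 0.49, -0.0, 0.0, -0.01],[0.01, -0.0, 0.49, -0.0, 0.0, -0.01],
```

View pics/t1.png

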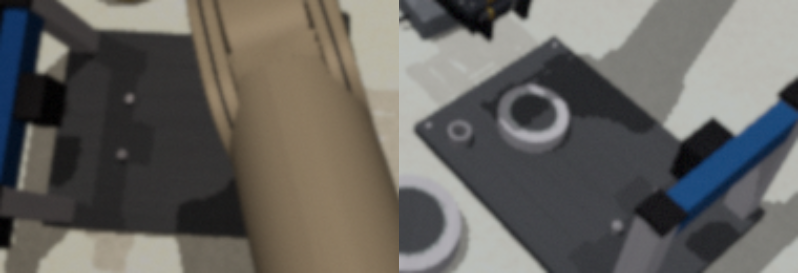

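The arm hides the holder in the top view. The scene view shows the holder unmoved, with the fingers above and behind it. I'll descend now.

```bash
python3 -m inch '[[0,0,0.5,0,0,0],[0,0,0.5,0,0,0],[0,0,0.5,0,0,0],[0,0,0.5,0,0,0],[0,0,0.5,0,0,-0.05]]' >/dev/null
python3 -m inch '[[0,0,0.3,0,0,0],[0,0,0.15,0,0,0],[0,0,0.05,0,0,0],[0,0,0,0,0,0],[0,0,0,0,0,0]]'
python3 -c "
from h import *
st();
from bench import eyes
import cv2
d=eyes.camera('scene');cv2.imwrite('pics/s2.png',cv2.resize(d['pixels'][180:330,250:450,::-1],None,fx=4,fy=4,interpolation=2))"
```

```text
time: 3.12
ee_pos: [0.4966, 0.0875, 0.2096]
eef_rot: [0.707, 0.707, 0.0, 0.0]
ft_force: [0.9, -0.1, 0.6]
width: 0.05
grip_force: 0.0
t 3.12 pos [0.4966 0.0875 0.2096] th 89.99 tilt [0.0014 0.    ] F [ 0.89 -0.1   0.64] w 0.05 j [ 0.35  0.36 -0.69  1.95  0.29  0.93 -0.49]
```

View pics/s2.png

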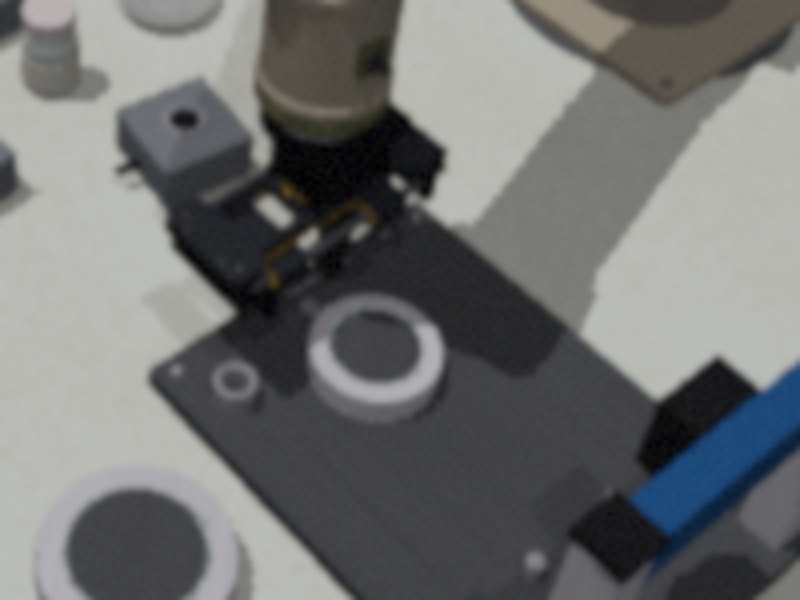

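```bash
python3 -m inch '[[0.2,0,0,0,0,0],[0.2,0,0,0,0,0],[0.2,0,0,0,0,0],[0.2,0,0,0,0,0],[0.2,0,0,0,0,0]]' |grep -E "pos|force"
python3 -m inch '[[0.22,-0.02,0,0,0,0],[0.22,-0.02,0,0,0,0],[0.22,-0.02,0,0,0,0],[0.22,-0.02,0,0,0,0],[0.22,-0.02,0,0,0,0]]' |grep -E "pos|force"
python3 -m inch '[[0.22,-0.02,0,0,0,0],[0.22,-0.02,0,0,0,0],[0.22,-0.02,0,0,0,0],[0.22,-0.02,0,0,0,0],[0.15,-0.02,0,0,0,0]]' |grep -E "pos|force"
python3 -c "
from h import *
st();
from bench import eyes
import cv2
d=eyes.camera('scene');cv2.imwrite('pics/s3.png',cv2.resize(d['pixels'][200:350,290:490,::-1],None,fx=4,fy=4,interpolation=2))"
```

```text
ee_pos: [0.4962, 0.1281, 0.2089]
ft_force: [0.1, -4.5, 1.9]
grip_force: 2.1
ee_pos: [0.4922, 0.1722, 0.2088]
ft_force: [0.8, -5.3, 3.4]
grip_force: 2.5
ee_pos: [0.4879, 0.2139, 0.2088]
ft_force: [0.9, -4.7, 2.0]
grip_force: 2.5
t 4.42 pos [0.4879 0.2139 0.2088] th 90.03 tilt [-0.      0.0001] F [ 0.85 -4.74  2.02] w 0.0499 j [ 0.11  0.43 -0.72  1.87  0.34  0.96 -0.76]
```

View pics/s3.png

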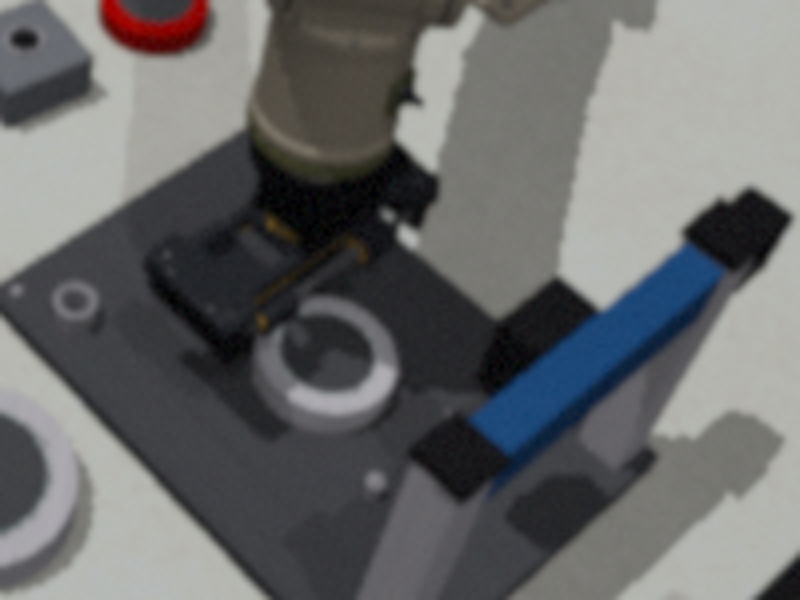

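The cradle is pushing the holder steadily. I'll close in on the pins slowly and watch the force.

```bash
python3 -m inch '[[0.17,0,0,0,0,0],[0.17,0,0,0,0,0],[0.17,0,0,0,0,0],[0.17,0,0,0,0,0],[0.12,0,0,0,0,0]]' |grep -E "pos|force"
python3 -m inch '[[0.04,0,0,0,0,0],[0.04,0,0,0,0,0],[0.04,0,0,0,0,0],[0.03,0,0,0,0,0],[0.03,0,0,0,0,0]]' |grep -E "pos|force"
```

```text
ee_pos: [0.4881, 0.245, 0.2086]
ft_force: [-1.1, -4.0, 2.9]
grip_force: 2.9
ee_pos: [0.4882, 0.2514, 0.2086]
ft_force: [-0.6, -5.1, 3.4]
grip_force: 3.1
```

```bash
python3 -m inch '[[0.04,0,0,0,0,0],[0.03,0,0,0,0,0],[0.03,0,0,0,0,0],[0.02,0,0,0,0,0],[0.02,0,0,0,0,0]]' |grep -E "pos|force"
```

```text
ee_pos: [0.4883, 0.2563, 0.2085]
ft_force: [-0.8, -10.8, 7.4]
grip_force: 5.4
```

```bash
python3 -m inch '[[0.03,0,0,0,0,0],[0.02,0,0,0,0,0],[0.02,0,0,0,0,0],[0.01,0,0,0,0,0],[0,0,0,0,0,0]]' |grep -E "pos|force"
```

```text
ee_pos: [0.4887, 0.2575, 0.2084]
ft_force: [-2.3, -17.8, 11.9]
grip_force: 9.0
```

Contact came at TCP y≈0.256, as predicted, and the force is now 18 N. I'll back off, lift and check.

```bash
python3 -m inch '[[-0.1,0,0,0,0,0],[-0.2,0,0,0,0,0],[-0.4,0,0,0,0,0],[-0.6,0,0,0,0,0],[-0.6,0,0,0,0,0]]' |grep -E "pos|force"
python3 -m inch '[[-0.3,0,-0.5,0,0,0],[-0.3,0,-0.8,0,0,0],[-0.3,0,-0.8,0,0,0],[-0.5,0,-0.8,0,0,0],[-0.8,0,-0.5,0,0,0]]' -1 |grep -E "pos|force"
python3 -m inch '[[-0.8,0,-0.2,0,0,0],[-0.8,0,0,0,0,0],[-0.8,0,0,0,0,0],[-0.8,0,0,0,0,0],[-0.8,0,0,0,0,0]]' |grep -E "pos|force"
python3 -c "
from h import *
st();plan(10,.5095,-.3165,.33)
from bench import eyes
import cv2
c=eyes.camera('top');np.savez('top2.npz',**c)
i=cv2.resize(c['pixels'][190:300,115:275,::-1],None,fx=5,fy=5,interpolation=2)
cv2.imwrite('pics/plate2.png',cv2.convertScaleAbs(i,alpha=1.6,beta=10))"
```

```text
ee_pos: [0.4877, 0.1848, 0.2086]
ft_force: [1.2, -0.3, -0.5]
grip_force: 0.0
ee_pos: [0.488, 0.099, 0.3479]
ft_force: [1.3, 0.3, 0.5]
grip_force: 0.0
ee_pos: [0.4878, -0.0644, 0.3528]
ft_force: [0.9, -0.0, -0.3]
grip_force: 0.0
t 7.38 pos [ 0.4878 -0.0644  0.3528] th 90.05 tilt [0.0012 0.0005] F [ 0.87 -0.04 -0.3 ] w 0.0009 j [ 0.62  0.12 -0.62  1.85  0.08  1.2  -0.02]
[-0.63, 0.05, 0.06, 0.0, -0.0, 0.0],[-0.63, 0.05, 0.06, 0.0, -0.0, 0.0],[-0.63, 0.05, 0.06, 0.0, -0.0, 0.0],[-0.63, 0.05, 0.06, 0.0, -0.0, 0.0],[-0.63, 0.05, 0.06, 0.0, -0.0, 0.0],[-0.63, 0.05, 0.06, 0.0, -0.0, 0.0],[-0.63, 0.05, 0.06, 0.0, -0.0, 0.0],[-0.63, 0.05, 0.06, 0.0, -0.0, 0.0],[-0.63, 0.05, 0.06, 0.0, -0.0, 0.0],[-0.63, 0.05, 0.06, 0.0, -0.0, 0.0],
```

View pics/plate2.png

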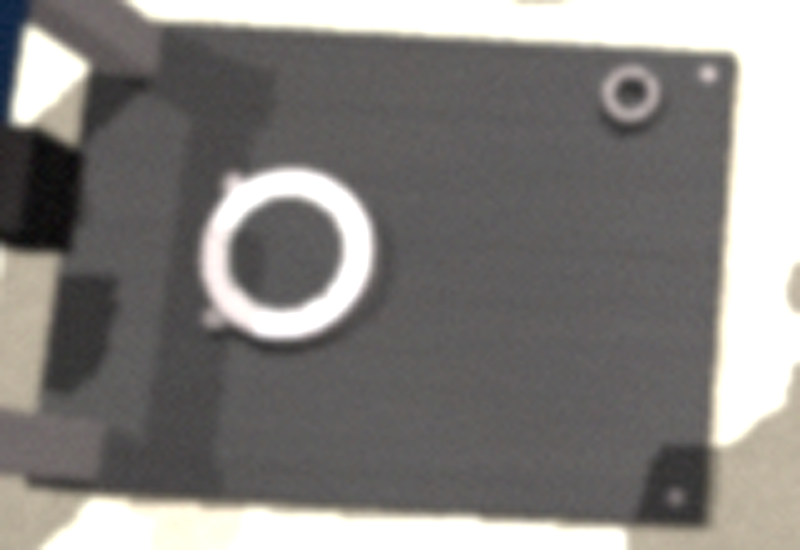

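The holder, at crop (288,254), touches both pins. The ring gauge is unchanged. I'll check this in numbers while moving to the large sensor.

```bash
python3 -m inch '[[-0.63,0.05,0.06,0,0,0],[-0.63,0.05,0.06,0,0,0],[-0.63,0.05,0.06,0,0,0],[-0.63,0.05,0.06,0,0,0],[-0.63,0.05,0.06,0,0,0]]' >/dev/null
python3 -m inch '[[-0.63,0.05,0.06,0,0,0],[-0.63,0.05,0.06,0,0,0],[-0.63,0.05,0.06,0,0,0],[-0.63,0.05,0.06,0,0,0],[-0.63,0.05,0.06,0,0,0]]' >/dev/null
python3 -c "
from h import *
c=np.load('top2.npz');f=lambda u,v,z:w(c,(u+.5)/5-.5+115,(v+.5)/5-.5+190,z)
p1=f(233,184,.034);p2=f(215,316,.034);ex,ey,n=scan(p1,p2);H=f(288,254,.045)
print(n,H,'err',H[:2]-n,'pin dist',np.linalg.norm((H-p1)[:2]),np.linalg.norm((H-p2)[:2]))
st();plan(5,.5095,-.3165,.255)"
```

```text
[0.48845535 0.30304619] [0.48666041 0.30138289 0.045     ] err [-0.00179493 -0.00166329] pin dist 0.05313865020427598 0.050665907322630904
t 8.27 pos [ 0.5084 -0.3159  0.3284] th 90.05 tilt [0.001  0.0008] F [ 1.15 -0.88  0.75] w 0.0 j [ 0.84  0.36 -0.44  1.61  0.16  1.2   0.36]
[-0.0, 0.0, 0.37, 0.0, -0.0, 0.0],[-0.0, 0.01, 0.37, 0.0, -0.0, 0.0],[-0.0, 0.01, 0.37, 0.0, -0.0, 0.0],[-0.0, 0.01, 0.37, 0.0, -0.0, 0.0],[-0.0, 0.01, 0.37, 0.0, -0.0, 0.0],
```

The hand-read offset is about 2.4 mm, inside the tolerance. I'll refine it with an ellipse fit before going on, since the order of steps matters.

```bash
python3 -c "
from h import *
import cv2
a=np.load('top0.npz');b=np.load('top2.npz')
def up(c): return cv2.resize(cv2.cvtColor(c['pixels'],cv2.COLOR_RGB2GRAY)[190:300,115:275],None,fx=10,fy=10,interpolation=2)
g=up(a);P=[]
for u,v in((233,184),(215,316)):
    s=g[2*v-36:2*v+36,2*u-36:2*u+36].astype(float);s=np.clip(s-np.median(s)-25,0,None);yy,xx=np.mgrid[:72,:72]
    P.append(w(a,(2*u-36+(s*xx).sum()/s.sum()+.5)/10-.5+115,(2*v-36+(s*yy).sum()/s.sum()+.5)/10-.5+190,.034))
ex,ey,n=scan(*P)
for c in(a,b):
    G=up(c)
    u0=541 if c is a else 288
    m=np.zeros_like(G);cv2.circle(m,(2*u0,508),150,255,-1)
    dark=((G<100)&(m>0)).astype(np.uint8)
    _,l,stt,ce=cv2.connectedComponentsWithStats(dark);k=l[508,2*u0];cn,_=cv2.findContours((l==k).astype(np.uint8),0,1)
    e=cv2.fitEllipse(max(cn,key=len));H=w(c,(e[0][0]+.5)/10-.5+115,(e[0][1]+.5)/10-.5+190,.045)
    print(e,H,H[:2]-n,[np.linalg.norm((H-p)[:2]) for p in P])
print(P,n)
"
```

```text
((1082.574462890625, 505.81805419921875), (219.6083526611328, 226.95118713378906), 50.21195983886719) [0.49591243 0.16797758 0.045     ] [ 0.00754179 -0.135074  ] [np.float64(0.17333259779792495), np.float64(0.17652420263195362)]
((569.2515258789062, 506.37677001953125), (214.22991943359375, 233.54684448242188), 56.42646026611328) [0.48710096 0.30336714 0.045     ] [-0.00126968  0.00031555] [np.float64(0.05144351702130333), np.float64(0.04964495013569027)]
[array([0.5242219 , 0.33898274, 0.034     ]), array([0.45265778, 0.3391203 , 0.034     ])] [0.48837064 0.30305158]
```

The fit puts the holder within about 1.3 mm of the nest, so it's home. Next I'll point at the large sensor and hold.

```bash
Z='[[0,0,0,0,0,0],[0,0,0,0,0,0],[0,0,0,0,0,0],[0,0,0,0,0,0],[0,0,0,0,0,0]]'
python3 -m inch '[[0,0.01,0.37,0,0,0],[0,0.01,0.37,0,0,0],[0,0.01,0.37,0,0,0],[0,0,0.37,0,0,0],[0,0,0.3,0,0,0]]' |grep -E "time|pos|force"
python3 -m inch '[[0,0,0,0,0,0],[0,0,0,0,0,0],[0,0,0,0,0,0],[0,0,0,0,0,0],[0,0,0,0,0,0]]' |grep -E "time|pos|force"
python3 -c "
from bench import eyes
import cv2,numpy as np
d=eyes.camera('scene');c=eyes.camera('top')
cv2.imwrite('pics/s4.png',np.hstack([cv2.resize(x[:,:,::-1],None,fx=2.6,fy=2.6,interpolation=2) for x in(d['pixels'][110:260,170:320],c['pixels'][180:330,330:480])]))"
```

```text
time: 8.68
ee_pos: [0.5094, -0.3146, 0.2561]
ft_force: [0.2, 0.6, 0.5]
grip_force: 0.0
time: 9.1
ee_pos: [0.5097, -0.3154, 0.2585]
ft_force: [0.1, 0.3, -0.3]
grip_force: 0.0
```

View pics/s4.png

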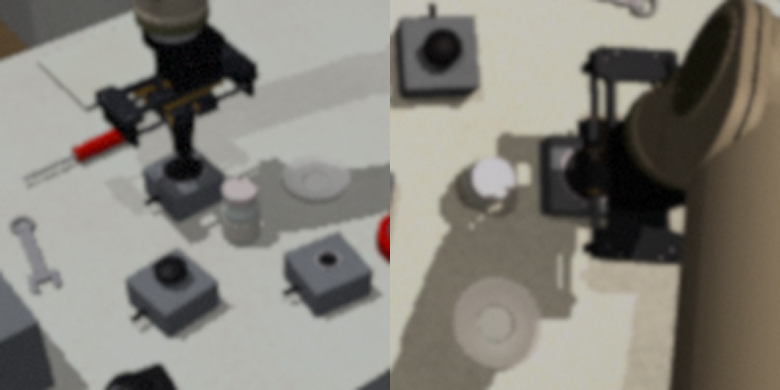

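The scene half shows the shut fingers standing above the large sensor at (182,165), clear of the box and the jar. I'll hold for more than 2 s, then lift and plan the move to the small sensor.

```bash
python3 -m inch '[[0,0,0,0,0,0],[0,0,0,0,0,0],[0,0,0,0,0,0],[0,0,0,0,0,0],[0,0,0,0,0,0]]' >/dev/null
python3 -m inch '[[0,0,0,0,0,0],[0,0,0,0,0,0],[0,0,0,0,0,0],[0,0,0,0,0,0],[0,0,0,0,0,0]]' >/dev/null
python3 -m inch '[[0,0,0,0,0,0],[0,0,0,0,0,0],[0,0,0,0,0,0],[0,0,0,0,0,0],[0,0,0,0,0,0]]' >/dev/null
python3 -m inch '[[0,0,0,0,0,0],[0,0,0,0,0,0],[0,0,0,0,0,0],[0,0,0,0,0,0],[0,0,0,0,0,0]]' >/dev/null
python3 -m inch '[[0,0,0,0,0,0],[0,0,0,0,0,0],[0,0,0,0,0,0],[0,0,0,0,0,0],[0,0,0,0,0,0]]' |grep -E "time|pos"
python3 -m inch '[[0,0,-0.4,0,0,0],[0,0,-0.4,0,0,0],[0,0,-0.4,0,0,0],[0,0,-0.4,0,0,0],[0,0,-0.4,0,0,0]]' |grep -E "time|pos"
python3 -c "
from h import *
st();plan(10,.465,-.0755,.335)"
```

```text
time: 11.28
ee_pos: [0.5094, -0.3153, 0.2576]
time: 11.7
ee_pos: [0.5093, -0.3152, 0.3384]
t 11.7 pos [ 0.5093 -0.3152  0.3384] th 90.0 tilt [ 0.     -0.0001] F [-0.06  0.23  0.72] w 0.0002 j [ 0.84  0.35 -0.44  1.6   0.16  1.22  0.36]
[0.6, -0.11, 0.01, 0.0, 0.0, 0.0],[0.6, -0.11, 0.01, 0.0, 0.0, 0.0],[0.6, -0.11, 0.01, 0.0, 0.0, 0.0],[0.6, -0.11, 0.01, 0.0, 0.0, 0.0],[0.6, -0.11, 0.01, 0.0, 0.0, 0.0],[0.6, -0.11, 0.01, 0.0, 0.0, 0.0],[0.6, -0.11, 0.01, 0.0, 0.0, 0.0],[0.6, -0.11, 0.01, 0.0, 0.0, 0.0],[0.6, -0.11, 0.01, 0.0, 0.0, 0.0],[0.6, -0.11, 0.01, 0.0, 0.0, 0.0],
```

```bash
python3 -m inch '[[0.6,-0.11,0.01,0,0,0],[0.6,-0.11,0.01,0,0,0],[0.6,-0.11,0.01,0,0,0],[0.6,-0.11,0.01,0,0,0],[0.6,-0.11,0.01,0,0,0]]' >/dev/null
python3 -m inch '[[0.6,-0.11,0.01,0,0,0],[0.6,-0.11,0.01,0,0,0],[0.6,-0.11,0.01,0,0,0],[0.6,-0.11,0.01,0,0,0],[0.6,-0.11,0.01,0,0,0]]' >/dev/null
python3 -c "
from h import *
st();plan(5,.465,-.0755,.257)"
```

```text
t 12.53 pos [ 0.465  -0.0741  0.3337] th 90.0 tilt [ 0.0003 -0.0004] F [1.23 0.47 1.12] w 0.0003 j [ 0.65  0.09 -0.61  1.92  0.06  1.15  0.02]
[-0.01, -0.0, 0.38, 0.0, 0.0, 0.0],[-0.01, 0.0, 0.38, 0.0, 0.0, 0.0],[-0.01, 0.0, 0.38, 0.0, 0.0, 0.0],[-0.01, 0.0, 0.38, 0.0, 0.0, 0.0],[-0.01, 0.0, 0.38, 0.0, 0.0, 0.0],
```

```bash
python3 -m inch '[[-0.01,0,0.38,0,0,0],[-0.01,0,0.38,0,0,0],[-0.01,0,0.38,0,0,0],[-0.01,0,0.38,0,0,0],[-0.01,0,0.33,0,0,0]]' |grep -E "time|pos|force"
python3 -m inch '[[0,0,0,0,0,0],[0,0,0,0,0,0],[0,0,0,0,0,0],[0,0,0,0,0,0],[0,0,0,0,0,0]]' |grep -E "time|pos|force"
python3 -c "
from bench import eyes
import cv2,numpy as np
d=eyes.camera('scene');cv2.imwrite('pics/s5.png',cv2.resize(d['pixels'][130:430,170:540,::-1],None,fx=2.1,fy=2.1,interpolation=2)[:600])"
```

```text
time: 12.95
ee_pos: [0.4652, -0.0773, 0.2588]
ft_force: [0.1, -0.2, -0.1]
grip_force: 0.0
time: 13.37
ee_pos: [0.4657, -0.0773, 0.2604]
ft_force: [0.6, 0.1, 0.1]
grip_force: 0.0
```

View pics/s5.png

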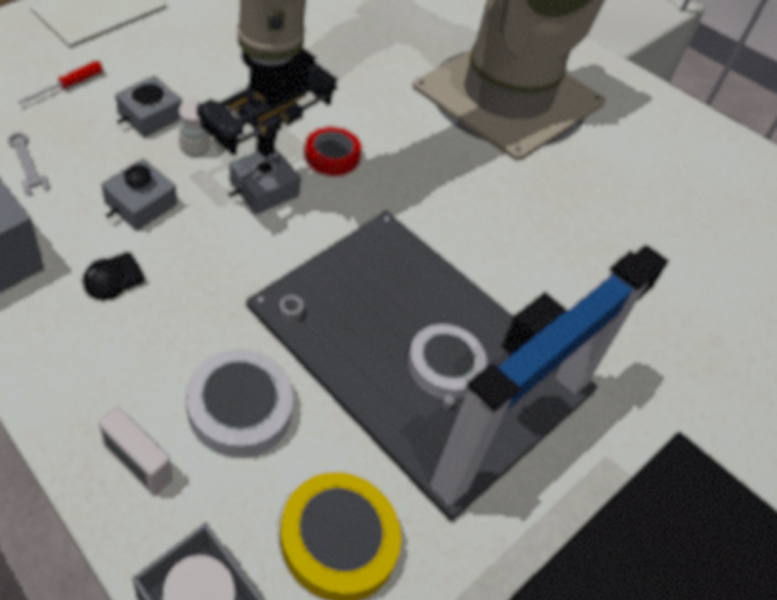

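The fingers are above the small sensor at (265,150), the holder is home at (448,357), and nothing else has moved. I'll lower 4 mm, hold, then lift well clear.

```bash
python3 -m inch '[[0.02,0,0.1,0,0,0],[0.02,0,0,0,0,0],[0,0,0,0,0,0],[0,0,0,0,0,0],[0,0,0,0,0,0]]' |grep -E "time|pos|force"
python3 -m inch '[[0,0,0,0,0,0],[0,0,0,0,0,0],[0,0,0,0,0,0],[0,0,0,0,0,0],[0,0,0,0,0,0]]' >/dev/null
python3 -m inch '[[0,0,0,0,0,0],[0,0,0,0,0,0],[0,0,0,0,0,0],[0,0,0,0,0,0],[0,0,0,0,0,0]]' >/dev/null
python3 -m inch '[[0,0,0,0,0,0],[0,0,0,0,0,0],[0,0,0,0,0,0],[0,0,0,0,0,0],[0,0,0,0,0,0]]' >/dev/null
python3 -m inch '[[0,0,0,0,0,0],[0,0,0,0,0,0],[0,0,0,0,0,0],[0,0,0,0,0,0],[0,0,0,0,0,0]]' >/dev/null
python3 -m inch '[[0,0,0,0,0,0],[0,0,0,0,0,0],[0,0,0,0,0,0],[0,0,0,0,0,0],[0,0,0,0,0,0]]' |grep -E "time|pos|force"
python3 -m inch '[[0,0,-0.4,0,0,0],[0,0,-0.6,0,0,0],[0,0,-0.6,0,0,0],[0,0,-0.6,0,0,0],[-0.4,0,-0.4,0,0,0]]' >/dev/null
python3 -m inch '[[-0.6,0,-0.3,0,0,0],[-0.6,0,-0.2,0,0,0],[-0.6,0,0,0,0,0],[-0.5,0,0,0,0,0],[-0.2,0,0,0,0,0]]' >/dev/null
python3 -m inch '[[0,0,0,0,0,0],[0,0,0,0,0,0],[0,0,0,0,0,0],[0,0,0,0,0,0],[0,0,0,0,0,0]]' |grep -E "time|pos|force"
```

```text
time: 13.83
ee_pos: [0.4654, -0.0757, 0.2556]
ft_force: [-0.2, -0.1, 0.1]
grip_force: 0.0
time: 15.92
ee_pos: [0.4654, -0.0757, 0.2555]
ft_force: [0.3, 0.6, 1.1]
grip_force: 0.0
time: 17.17
ee_pos: [0.4655, -0.1906, 0.3796]
ft_force: [-0.8, 0.5, -0.6]
grip_force: 0.0
```

```bash
python3 -c "
from bench import job
print(job.close_job())"
```

```text
the job is handed in; nothing more can be done
None
```

I handed the job in at about 17 s. The holder was home against both pins, measured about 1.3 mm from the nest. I held over the large sensor and then the small one for more than 2 s each, and finished with the hand about 20 cm from the small sensor. No contact with the boxes or bystanders showed in the pictures or forces; the hand-in returned no verdict.

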